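Clamp a circuit board with the knob under the test stage

ROBOT

A 7-joint arm with a two-finger parallel gripper is mounted at the origin on the work surface. World frame = base frame: x ahead of the robot, y to its left, z up, the work surface at z = 0. Lengths are in mm, angles in rad, forces in N, time in s.
With the tool pointing down it reaches from about 400 to 875 mm from the base axis. Payload 6.5 kg.
Tool frame: the origin (TCP) lies midway between the tips of the shut fingers; the grasp point (between the pads) lies 19 mm behind it (bot.grip_point_offset is the z of the grasp point in the tool frame, in mm); z points along the fingers, y is the direction in which the jaws open and shut (so a half turn about z gives the same grasp; the last joint's range is limited). The gripper opens to 85 mm and grips with 20 to 120 N. Pads are 22 mm wide; open, the fingers measure 114 mm over their backs; the gripper's body (76 mm by 85 mm) begins 54 mm behind the grasp point. The pads swing forward as they close: fully open they stand 13 mm farther back than shut.
Start: joints at [-1.392, 0.536, -0.004, 1.538, 0.003, 1.067, -0.071], TCP at [157.531, 630.614, 231.29] pointing down, gripper open.
Joint ranges: [-2.7, 2.7], [-0.37, 2.16], [-1.27, 1.26], [0.24, 2.4], [-1.31, 4.45], [0.19, 1.91], [-2.76, 2.76]. Speed limits (rad/s): [2.39, 2.39, 3.14, 3.14, 3.14, 3.14, 3.14].

INTERFACE

Orientations are given as [roll, pitch, yaw] about the fixed x, y, z axes, in that order (R = Rz(yaw) Ry(pitch) Rx(roll)).
In Python, from bench import bot gives the robot as it stands.
- The arm moves only by the tool play_rows, never from a script. Its argument "steps" is a list of rows, each an object of numbers: "grip": the finger opening in mm, from 0 to 85.4; "dx", "dy", "dz": the shift along the tool's x, y, z in mm; "wx", "wy", "wz": the turn, a rotation vector about the tool's x, y, z in degrees. A call has 1 to 8 rows; each row shifts and turns the commanded pose from where the row before left it, along the tool's axes as they then stand; what a row does not reach is not made up. A row lasts 1/12 s, in which the tool goes at most 41.7 mm and 7.16 degrees, less where a joint would pass 70% of its speed; a pose out of reach is approached as far as the arm can. A call with a gripper value outside its range is refused whole. The fingers move at their own pace and stop on an object; the grip force is fixed at half the most. Time passes only in rows, so rows that do not move let the fingers close. It gives the time, the measured TCP pose, the force and the opening at its end, in the units of the state.
- bot.state(): the state, without advancing time (a new reading comes with each control period).
- bot.grab_frame(name): name is "side" or "top" or "wrist"; returns the picture (400x640x3 uint8, blue, green, red); there is no depth.
- bot.calibration(name): a dict with "intrinsics" (3x3 intrinsics, pixels), "world_to_cam" (4x4, takes a point from world to camera coordinates). Camera axes: x right, y up, looking along -z (the intrinsics and any distortion apply to the point x, -y, -z); pixel columns grow to the right and rows downward; lengths in mm; the calibration is good to about 2 mm. The wrist camera is an equidistant fisheye: a pixel r from the principal point sees the ray r / f radians off the axis. A picture is of the moment at which its call begins: read the wrist's pose just before it. calibration takes no time and is no camera call; for the wrist camera it gives the pose at the moment of the call.
- bot.close_job(): hands the job in, once; it reports no verdict.
The state is a dict: "time_s": time; "qpos": joint angles; "qd": joint speeds; "joint_torque": joint torques, N m; "position": TCP position; "tool_rot": TCP orientation; "force": force on the tool from outside, world axes, zero at the start; "torque": the same for the moment, N m; "width": finger opening in mm.
Only numpy, scipy, OpenCV 4.12 (cv2) and the standard library are available. Lean on these libraries where they do the work, as an engineer would, in place of code of your own. Each camera call takes 0.05 s, during which the arm holds its last target. There are 200 camera calls.

TASK

Make the circuit board ready for testing: slide it flush against the black contact block and the side fence on the raised stage, and tighten the star knob under the stage's far edge until the sprung jaw holds the board firmly. Do not crush the board by over-tightening, leave the tin, the solder spool and the solder pump where they are, and let go of everything at the end.

Things in the scene. Friction and masses are not known exactly. Their poses are not given: they have to be found in the camera images.
- stage: Fixed grey metal plate on four legs, 180 (x) x 260 (y) x 12 mm, top 85 mm above the bench. Origin on the bench under the plate's centre; x points to the far edge (where the knob is), y to the side fence, z up. Plate edges at x = +-90, y = +-130 mm; legs 18 mm round at x = -75 and +70, y = +-115 mm.
- knob_axis (a point): Centre of the grey star knob under the plate, on its vertical axis at the arms' mid-height: 8 mm inside the far edge, midway in y, 59 mm above the bench. 32 mm hub, 26 mm high; four straight round arms at right angles, 14 mm thick, reach 50 mm from the axis: an arm pointing away from the stage sticks out 42 mm and can be pushed by fingers let down in front of the edge.
- knob (a joint): Knob angle in rad, growing counter-clockwise seen from above, which tightens. At 0 the arms lie along the stage's +-x, +-y. Starts at 0 to 0.3; stop at 3.4. Stiff (0.16 N m, 4 N at 42 mm), stays where left. Each rad moves the jaw 12 mm to the stage's +y; it meets the seated board at 1.8 to 2.5 rad, then the force at 42 mm rises: 5 N for 5 N of jaw push, 8 N for 14 N, 15 N for 40 N.
- jaw: Sliding aluminium jaw bar on the plate, 70 (x) x 12 (y) x 14 mm, at the stage's x = -45 to 25 mm. Origin: middle of its pressing face (looks to the stage's +y), on the plate's top; axes as the stage. It is sprung: first push 2.5 N, each mm pressed back adds 2.5 N, bottoms at 8 mm (22 N). Over 5 N on the board is a firm hold, over 40 N crushes it.
- corner: L-shaped stop, bolted to the plate, 14 mm high, its place differing each time. Origin: its inner corner, on the plate's top; axes as the stage. The black contact block lies at x = -22 to 0, y = -78 to 0 mm (face looking to +x); the aluminium side fence at y = 0 to 18, x = -22 to +116 mm (face looking to -y).
- board: Loose green circuit board in a grey carrier 90 (x) x 80 (y) x 10 mm; parts on it reach 36 mm above its underside (30 mm square transformer at x = -22, y = 12 mm). 0.2-0.4 kg. Origin: centre of its underside. Flush in the stop it is at x = 45, y = -40 mm of the corner, axes equal; it starts 10 to 22 mm off the block, 5 to 13 mm off the fence, a little turned. The jaw can push it to the fence only.
- tin: Bystander: flat yellow flux tin, 60 mm across, 22 mm high; origin at the centre of its underside.
- spool: Bystander: solder spool standing on end, 54 mm across, 38 mm high; origin at the centre of its underside.
- pump: Bystander: blue solder pump lying on the bench, 207 mm long along its x (from -102 to +105 mm), 26 mm thick; origin at mid-length on the bench.
Things that resemble listed ones, but are neither listed nor needed, are in the scene too. What is meant by the board is not orange or red, and is the smaller of those in its own colour.

How it is judged (in metres and radians):
At the end, for the whole second after the job is handed in: The board lies flat on the plate, within 2.5 mm of the contact block and of the side fence and square to them within 2 degrees, at rest, with the jaw pressing on it with more than 5 N (x of board in the frame of corner below 0.0475 m and y of board in the frame of corner above -0.0425 m and angle between the x axis of board and the x axis of corner, either way round below 0.035 rad and z of board in the frame of corner below 0.003 m and angle between board's own z axis and vertical below 0.03 rad and contact force between jaw and board above 5 N and linear speed of board below 0.01 m/s); the robot touches nothing.
It fails at once if the jaw crushes the board (over 40 N) (contact force between jaw and board above 40 N).
It fails at once if the tin is moved by more than 20 mm (distance of tin from where it was at the start of the episode above 0.02 m).
It fails at once if the spool is moved by more than 20 mm (distance of spool from where it was at the start of the episode above 0.02 m).
It fails at once if the pump is moved by more than 20 mm (distance of pump from where it was at the start of the episode above 0.02 m).
It also fails if it takes over 61 s, if anything falls off the work surface, if the arm or the gripper's body presses on something with over 40 N, if the wrist force passes 120 N, or if a joint passes its speed limit or range.

## Working session

There is one attempt and no reset: what is moved stays moved. The work goes in short steps, Python scripts to look and compute and a tool call to move; the robot and the scene stay as the last step left them, time stands still between calls to the robot, and variables do not carry over. Pictures are saved under pics/ and viewed, about 8 in all and at most 12, crops included, and the job is handed in when it is done.

Besides the shell and the picture viewer there is one more tool, called after "Emit:" as name(argument=value, ...) on one line, values as JSON. play_rows: Moves the arm, as the interface text tells. Its arguments: {"type":"object","properties":{"steps":{"type":"array"}},"required":["steps"]}

```bash
mkdir -p pics; ls; python3 - <<'E'
from bench import bot
import cv2,numpy as np
s=bot.state();print(s['time_s'],s['position'],s['tool_rot'],s['width'],s['force'])
for n in("side","top","wrist"):
    c=bot.calibration(n);print(n,np.round(c["intrinsics"],1).tolist(),np.round(c["world_to_cam"],4).tolist(),[k for k in c])
    cv2.imwrite(f"pics/{n}0.png",bot.grab_frame(n))
a=cv2.imread("pics/side0.png");b=cv2.imread("pics/top0.png")
cv2.imwrite("pics/a.png",cv2.resize(a,(800,500)));cv2.imwrite("pics/b.png",cv2.resize(b,(800,500)))
E
```

```text
pics
0.0 [157.41187926 629.97940906 230.3648507 ] [-3.13978956e+00  1.46115613e-04  2.89686800e+00] 85.12089507838101 [-0.27589367  0.43781811  0.58256743]
side [[405.2, 0.0, 319.6], [0.0, 405.2, 194.7], [0.0, 0.0, 1.0]] [[0.9927, -0.12, -0.0133, -536.1524], [0.0715, 0.4956, 0.8656, -132.2282], [-0.0973, -0.8602, 0.5005, -856.9408], [0.0, 0.0, 0.0, 1.0]] ['intrinsics', 'world_to_cam']
top [[468.1, 0.0, 323.9], [0.0, 468.1, 197.2], [0.0, 0.0, 1.0]] [[0.0279, -0.9996, -0.0077, 31.2229], [0.9974, 0.0273, 0.0671, -560.1222], [-0.0669, -0.0096, 0.9977, -1167.7309], [0.0, 0.0, 0.0, 1.0]] ['intrinsics', 'world_to_cam']
wrist [[309.7, 0.0, 318.8], [0.0, 309.7, 196.4], [0.0, 0.0, 1.0]] [[0.2414, 0.9704, -0.0011, -648.9871], [-0.9267, 0.2302, -0.297, 38.946], [-0.288, 0.0727, 0.9549, -378.4372], [0.0, 0.0, 0.0, 1.0]] ['intrinsics', 'world_to_cam']
```

View pics/top0.png

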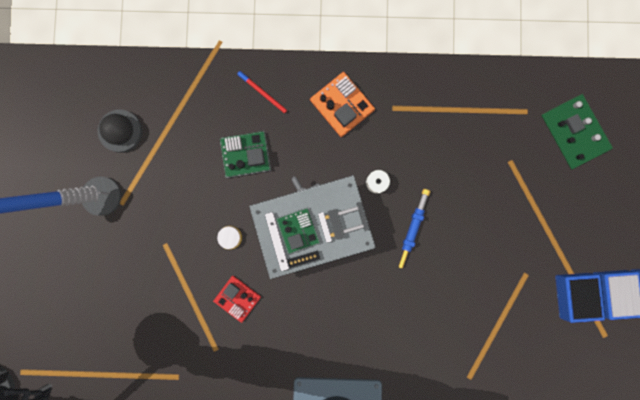

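View pics/side0.png

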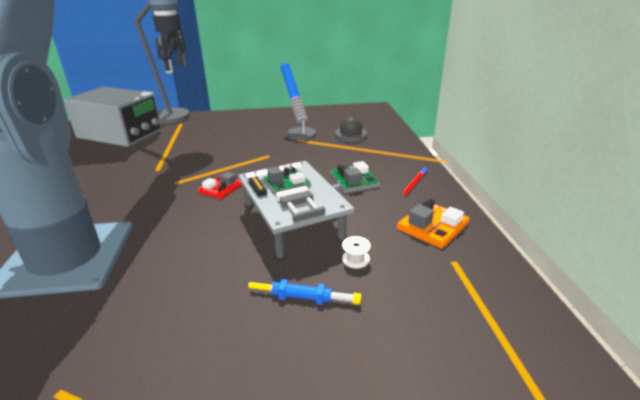

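The top view shows the stage around (312,228), the knob arm at (298,184), the fence on its left, the black block at (303,262), the jaw at (326,227) and the green board at (298,230). The spool is at (377,181), the tin at (229,238) and the pump at (413,230). Next I'll zoom in on the stage.

```bash
python3 - <<'E'
import cv2
b=cv2.imread("pics/top0.png")[165:290,220:400]
w=cv2.resize(b,None,fx=4.4,fy=4.4,interpolation=cv2.INTER_CUBIC);cv2.imwrite("pics/c1.png",w);print(w.shape)
E
```

```text
(550, 792, 3)
```

View pics/c1.png

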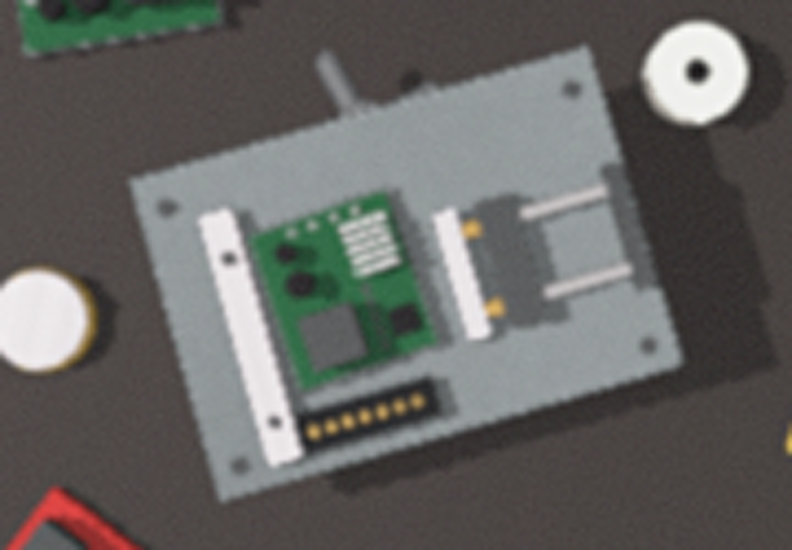

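View pics/wrist0.png

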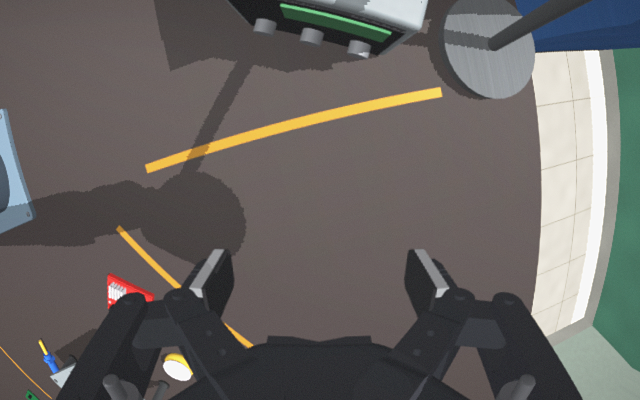

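The crop shows the plate corners at zoom (131,181), (587,46), (682,366) and (221,501). The knob arm points outward, with its tip near (325,55). The wrist view shows nothing useful yet.

```bash
cat > h.py <<'E'
import numpy as np,cv2
from scipy.optimize import least_squares
from scipy.spatial.transform import Rotation as R
def proj(cal,P,fish=False):
    P=np.atleast_2d(P);W=cal["world_to_cam"];K=cal["intrinsics"]
    c=P@W[:3,:3].T+W[:3,3];c=c*[1,-1,-1]
    if fish:
        r=np.hypot(c[:,0],c[:,1]);th=np.arctan2(r,c[:,2]);d=c[:,:2]/np.maximum(r,1e-9)[:,None]*th[:,None]
    else: d=c[:,:2]/c[:,2:]
    return d*[K[0,0],K[1,1]]+[K[0,2],K[1,2]]
def back(cal,uv,z,fish=False):
    uv=np.atleast_2d(uv).astype(float);out=[]
    K=cal["intrinsics"];W=cal["world_to_cam"];o=-W[:3,:3].T@W[:3,3]
    for u in uv:
        d=(u-[K[0,2],K[1,2]])/[K[0,0],K[1,1]]
        if fish:
            th=np.hypot(*d);v=np.array([*(d/max(th,1e-9)*np.sin(th)),np.cos(th)])
        else: v=np.array([*d,1.])
        v=W[:3,:3].T@(v*[1,-1,-1]);out.append(o+v*(z-o[2])/v[2])
    return np.array(out)
def fit(P,Q):  # 2D rigid P->Q
    a=P-P.mean(0);b=Q-Q.mean(0);t=np.arctan2((a[:,0]*b[:,1]-a[:,1]*b[:,0]).sum(),(a*b).sum())
    c,s=np.cos(t),np.sin(t);M=np.array([[c,-s],[s,c]]);T=Q.mean(0)-M@P.mean(0)
    return t,T,M,np.linalg.norm(P@M.T+T-Q,axis=1)
E
python3 - <<'E'
from h import *
from bench import bot
c=bot.calibration("top")
z2o=lambda p:(np.array(p)+.5)/4.4-.5+[220,165]
q=back(c,z2o([(131,181),(587,46),(682,366),(221,501)]),85)[:,:2]
P=np.array([(90,130),(90,-130),(-90,-130),(-90,130)],float)
t,T,M,e=fit(P,q);print("stage",t,T,e)
S=lambda uv,z:((back(c,z2o(uv),z)[:,:2]-T)@M).round(1)
print("armtip",S([(325,55)],59));print("corner",S([(293,417),(230,210),(301,457),(432,378)],99))
b=S([(253,236),(390,193),(437,345),(305,388)],95);print("board",b,b.mean(0))
print("jaw face",S([(434,214),(468,338)],99),"trafo",S([(331,336)],121))
for n,uv,z in(("spool",(697,72),38),("tin",(40,320),22)):print(n,back(c,z2o([uv]),z),S([uv],z))
print("pump",back(c,[(426,191),(402,266)],13))
s=bot.calibration("side")
print(proj(s,np.c_[P@M.T+T,[85]*4]))
E
```

```text
stage 0.31304214734287145 [483.70990584  73.07005671] [0.7140548  0.65567834 0.82337561 0.47588615]
armtip [[129.4  10. ]]
corner [[-57.1  78.5]
 [ 58.4  80.5]
 [-78.6  80.2]
 [-58.1   1.6]]
board [[ 41.8  72.8]
 [ 43.2  -4.4]
 [-42.1  -5.8]
 [-44.2  68.5]] [-0.325 32.775]
jaw face [[ 25.6 -24. ]
 [-43.1 -22.8]] trafo [[-21.4  45.5]]
spool [[602.0826998  -87.55203316  38.        ]] [[  63.2 -189.3]]
tin [[451.01477024 283.42696926  22.        ]] [[ 33.7 210.2]]
pump [[ 582.38888176 -212.70388093   13.        ]
 [ 391.15688926 -154.87234813   13.        ]]
[[304.71963642 160.08428638]
 [352.95917087 207.23713347]
 [271.84847968 228.64020792]
 [237.20565111 174.02571545]]
```

Plate fit residuals are under 1 mm, and the side view agrees at about (303,161) and (352,207). The board is about 13 mm off the block and 7 mm off the fence, the knob is at about 0.21 rad, and the heights are consistent. Moving over the stage now.

Emit:
play_rows(steps=[{"dx": -15,"dy": -12,"grip": 0},{"dx": -30,"dy": -24,"grip": 0},{"dx": -30,"dy": -24,"grip": 0},{"dx": -30,"dy": -24,"grip": 0},{"dx": -30,"dy": -24,"grip": 0},{"dx": -30,"dy": -24,"grip": 0},{"dx": -30,"dy": -24,"grip": 0},{"dx": -30,"dy": -24,"grip": 0}])

```text
invalid input
```

Emit:
play_rows(steps=[{"dx": -30,"dy": -24,"grip": 0},{"dx": -30,"dy": -24,"grip": 0},{"dx": -30,"dy": -24,"grip": 0},{"dx": -30,"dy": -24,"grip": 0},{"dx": -30,"dy": -24,"grip": 0},{"dx": -30,"dy": -24,"grip": 0},{"dx": -30,"dy": -24,"grip": 0},{"dx": -30,"dy": -24,"grip": 0}])

```text
invalid input
```

Emit:
play_rows(steps=[{"wz": 7},{"wz": 7},{"wz": 7},{"wz": 7},{"wz": 7},{"wz": 7},{"wz": 7},{"wz": 7}])

```text
invalid input
```

Emit:
play_rows(steps=[{"wz": 7},{"wz": 7},{"wz": 7},{"wz": 7},{"wz": 7},{"wz": 7},{"wz": 7},{"wz": 7}])

```text
invalid input
```

Emit:
play_rows(steps=[{"wz": 7},{"wz": 7},{"wz": 7},{"wz": 7},{"wz": 7},{"wz": 1},{"wz": 0}])

```text
invalid input
```

Emit:
play_rows(steps=[{"grip": 0,"dx": -15,"dy": -12,"dz": 0,"wx": 0,"wy": 0,"wz": 0}])

```text
time_s: 0.23
position: [165.5, 617.3, 230.7]
tool_rot: [3.141, -0.003, 2.902]
force: [-0.8, -0.2, -0.4]
width: 75.4
```

Emit:
play_rows(steps=[{"grip": 0,"dx": -30,"dy": -24,"dz": 0,"wx": 0,"wy": 0,"wz": 0},{"grip": 0,"dx": -30,"dy": -24,"dz": 0,"wx": 0,"wy": 0,"wz": 0},{"grip": 0,"dx": -30,"dy": -24,"dz": 0,"wx": 0,"wy": 0,"wz": 0},{"grip": 0,"dx": -30,"dy": -24,"dz": 0,"wx": 0,"wy": 0,"wz": 0},{"grip": 0,"dx": -30,"dy": -24,"dz": 0,"wx": 0,"wy": 0,"wz": 0},{"grip": 0,"dx": -30,"dy": -24,"dz": 0,"wx": 0,"wy": 0,"wz": 0},{"grip": 0,"dx": -30,"dy": -24,"dz": 0,"wx": 0,"wy": 0,"wz": 0},{"grip": 0,"dx": -30,"dy": -24,"dz": 0,"wx": 0,"wy": 0,"wz": 0}])

```text
time_s: 0.9
position: [356.2, 369.1, 231.3]
tool_rot: [-3.141, -0.0, 2.897]
force: [1.2, -0.1, -0.6]
width: 0.1
```

Emit:
play_rows(steps=[{"grip": 0,"dx": -30,"dy": -24,"dz": 0,"wx": 0,"wy": 0,"wz": 0},{"grip": 0,"dx": -30,"dy": -24,"dz": 0,"wx": 0,"wy": 0,"wz": 0},{"grip": 0,"dx": -30,"dy": -24,"dz": 0,"wx": 0,"wy": 0,"wz": 0},{"grip": 0,"dx": -30,"dy": -24,"dz": 0,"wx": 0,"wy": 0,"wz": 0},{"grip": 0,"dx": -30,"dy": -24,"dz": 0,"wx": 0,"wy": 0,"wz": 0},{"grip": 0,"dx": -30,"dy": -24,"dz": 0,"wx": 0,"wy": 0,"wz": 0},{"grip": 0,"dx": -30,"dy": -24,"dz": 0,"wx": 0,"wy": 0,"wz": 0},{"grip": 0,"dx": -25,"dy": -24,"dz": 0,"wx": 0,"wy": 0,"wz": 0}])

```text
time_s: 1.57
position: [538.3, 125.6, 231.3]
tool_rot: [-3.141, 0.001, 2.896]
force: [0.1, 0.4, 0.3]
width: 0.1
```

Emit:
play_rows(steps=[{"grip": 0,"dx": 0,"dy": 0,"dz": 0,"wx": 0,"wy": 0,"wz": 7},{"grip": 0,"dx": 0,"dy": 0,"dz": 0,"wx": 0,"wy": 0,"wz": 7},{"grip": 0,"dx": 0,"dy": 0,"dz": 0,"wx": 0,"wy": 0,"wz": 7},{"grip": 0,"dx": 0,"dy": 0,"dz": 0,"wx": 0,"wy": 0,"wz": 7},{"grip": 0,"dx": 0,"dy": 0,"dz": 0,"wx": 0,"wy": 0,"wz": 7},{"grip": 0,"dx": 0,"dy": 0,"dz": 0,"wx": 0,"wy": 0,"wz": 7},{"grip": 0,"dx": 0,"dy": 0,"dz": 0,"wx": 0,"wy": 0,"wz": 7},{"grip": 0,"dx": 0,"dy": 0,"dz": 0,"wx": 0,"wy": 0,"wz": 7}])

```text
time_s: 2.23
position: [536.7, 127.7, 231.1]
tool_rot: [-3.141, -0.0, 1.913]
force: [0.8, -0.0, 0.2]
width: -0.2
```

Emit:
play_rows(steps=[{"grip": 0,"dx": 0,"dy": 0,"dz": 0,"wx": 0,"wy": 0,"wz": 7},{"grip": 0,"dx": 0,"dy": 0,"dz": 0,"wx": 0,"wy": 0,"wz": 7},{"grip": 0,"dx": 0,"dy": 0,"dz": 0,"wx": 0,"wy": 0,"wz": 7},{"grip": 0,"dx": 0,"dy": 0,"dz": 0,"wx": 0,"wy": 0,"wz": 7},{"grip": 0,"dx": 0,"dy": 0,"dz": 0,"wx": 0,"wy": 0,"wz": 7},{"grip": 0,"dx": 0,"dy": 0,"dz": 0,"wx": 0,"wy": 0,"wz": 7},{"grip": 0,"dx": 0,"dy": 0,"dz": 0,"wx": 0,"wy": 0,"wz": 7},{"grip": 0,"dx": 0,"dy": 0,"dz": 0,"wx": 0,"wy": 0,"wz": 7}])

```text
time_s: 2.9
position: [536.7, 127.7, 231.1]
tool_rot: [-3.141, 0.0, 0.936]
force: [0.1, -0.3, -0.1]
width: 0.0
```

Emit:
play_rows(steps=[{"grip": 0,"dx": 0,"dy": 0,"dz": 0,"wx": 0,"wy": 0,"wz": 7},{"grip": 0,"dx": 0,"dy": 0,"dz": 0,"wx": 0,"wy": 0,"wz": 7},{"grip": 0,"dx": 0,"dy": 0,"dz": 0,"wx": 0,"wy": 0,"wz": 7},{"grip": 0,"dx": 0,"dy": 0,"dz": 0,"wx": 0,"wy": 0,"wz": 7},{"grip": 0,"dx": 0,"dy": 0,"dz": 0,"wx": 0,"wy": 0,"wz": 7},{"grip": 0,"dx": 0,"dy": 0,"dz": 0,"wx": 0,"wy": 0,"wz": 1},{"grip": 0,"dx": 0,"dy": 0,"dz": 0,"wx": 0,"wy": 0,"wz": 0}])

```text
time_s: 3.48
position: [536.8, 127.8, 231.1]
tool_rot: [3.141, 0.001, 0.316]
force: [-0.2, -0.4, 0.7]
width: 0.0
```

```bash
python3 - <<'E'
from bench import bot
import cv2,pickle
c=bot.calibration("wrist");im=bot.grab_frame("wrist");cv2.imwrite("pics/w1.png",im);pickle.dump(c,open("w1.pkl","wb"))
E
```

```text
(no output)
```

View pics/w1.png

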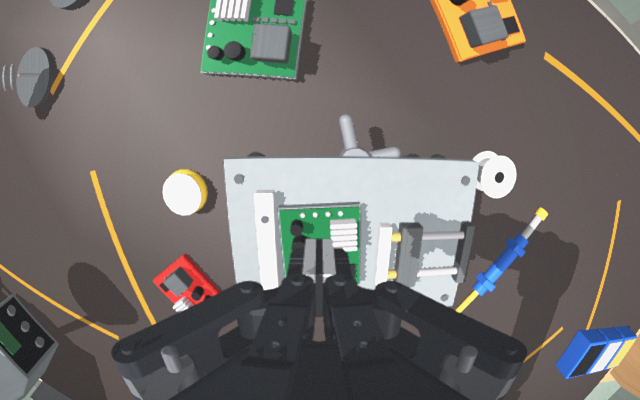

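The wrist view shows the plate's far corners at (225,159) and (478,162), the arm tip at (345,116), the board's far edge from (280,206) to (359,204), the fence end from (255,192) to (273,192), and the jaw at (380,224). I'll use these to cross-check the top-view pose.

```bash
python3 - <<'E'
from h import *
import pickle
c=pickle.load(open("w1.pkl","rb"));t=0.313;T=np.array([483.7,73.1]);M=np.array([[np.cos(t),-np.sin(t)],[np.sin(t),np.cos(t)]])
S=lambda uv,z:((back(c,uv,z,True)[:,:2]-T)@M).round(1)
print("plate",S([(225,159),(478,162)],85),"arm",S([(345,116)],59),"fence",S([(255,193),(273,192)],99),"board",S([(280,206),(359,204)],95),"jaw",S([(378,224)],99))
print("tcp",(np.array([536.8,127.8])-T)@M)
E
```

```text
plate [[  91.3  126.5]
 [  91.6 -129.2]] arm [[130.3   9.3]] fence [[61.1 95. ]
 [62.1 77.8]] board [[47.  72.3]
 [49.3 -2.9]] jaw [[ 30.3 -22. ]]
tcp [67.36299926 35.6921046 ]
```

Both views agree to within a few mm, and the jaw end shows the wrist view's bias. The fingers are clear of the board edge, so I'll descend to z≈89.

Emit:
play_rows(steps=[{"grip": 0,"dx": 0,"dy": 0,"dz": 25,"wx": 0,"wy": 0,"wz": 0},{"grip": 0,"dx": 0,"dy": 0,"dz": 35,"wx": 0,"wy": 0,"wz": 0},{"grip": 0,"dx": 0,"dy": 0,"dz": 35,"wx": 0,"wy": 0,"wz": 0},{"grip": 0,"dx": 0,"dy": 0,"dz": 25,"wx": 0,"wy": 0,"wz": 0},{"grip": 0,"dx": 0,"dy": 0,"dz": 15,"wx": 0,"wy": 0,"wz": 0},{"grip": 0,"dx": 0,"dy": 0,"dz": 6,"wx": 0,"wy": 0,"wz": 0},{"grip": 0,"dx": 0,"dy": 0,"dz": 0,"wx": 0,"wy": 0,"wz": 0}])

```text
time_s: 4.12
position: [536.2, 127.4, 89.2]
tool_rot: [-3.141, 0.002, 0.315]
force: [0.2, -1.0, -0.2]
width: -0.4
```

Emit:
play_rows(steps=[{"grip": 0,"dx": -3,"dy": 0,"dz": 0,"wx": 0,"wy": 0,"wz": 0},{"grip": 0,"dx": -3,"dy": 0,"dz": 0,"wx": 0,"wy": 0,"wz": 0},{"grip": 0,"dx": -3,"dy": 0,"dz": 0,"wx": 0,"wy": 0,"wz": 0},{"grip": 0,"dx": -3,"dy": 0,"dz": 0,"wx": 0,"wy": 0,"wz": 0},{"grip": 0,"dx": -2,"dy": 0,"dz": 0,"wx": 0,"wy": 0,"wz": 0},{"grip": 0,"dx": 0,"dy": 0,"dz": 0,"wx": 0,"wy": 0,"wz": 0}])

```text
time_s: 4.62
position: [524.4, 123.6, 91.2]
tool_rot: [-3.142, -0.002, 0.314]
force: [1.8, 0.0, 1.7]
width: 0.2
```

Emit:
play_rows(steps=[{"grip": 0,"dx": -2,"dy": 0,"dz": 1,"wx": 0,"wy": 0,"wz": 0},{"grip": 0,"dx": -2,"dy": 0,"dz": 0,"wx": 0,"wy": 0,"wz": 0},{"grip": 0,"dx": -2,"dy": 0,"dz": 0,"wx": 0,"wy": 0,"wz": 0},{"grip": 0,"dx": 0,"dy": 0,"dz": 0,"wx": 0,"wy": 0,"wz": 0}])

```text
time_s: 4.95
position: [518.1, 121.4, 89.5]
tool_rot: [3.141, -0.001, 0.314]
force: [3.0, 1.2, 3.0]
width: -0.2
```

Emit:
play_rows(steps=[{"grip": 0,"dx": -1,"dy": 0,"dz": 0,"wx": 0,"wy": 0,"wz": 0},{"grip": 0,"dx": -1,"dy": 0,"dz": 0,"wx": 0,"wy": 0,"wz": 0},{"grip": 0,"dx": 0,"dy": 0,"dz": 0,"wx": 0,"wy": 0,"wz": 0}])

```text
time_s: 5.2
position: [517.8, 120.5, 89.6]
tool_rot: [3.14, -0.003, 0.313]
force: [8.6, 0.3, -0.7]
width: -0.0
```

Emit:
play_rows(steps=[{"grip": 0,"dx": -1,"dy": 0,"dz": 0,"wx": 0,"wy": 0,"wz": 0},{"grip": 0,"dx": -1,"dy": 0,"dz": 0,"wx": 0,"wy": 0,"wz": 0},{"grip": 0,"dx": 0,"dy": 0,"dz": 0,"wx": 0,"wy": 0,"wz": 0}])

```text
time_s: 5.45
position: [517.6, 119.6, 90.1]
tool_rot: [3.138, -0.007, 0.313]
force: [10.7, -0.6, -0.6]
width: 0.2
```

Force is rising, so the board has met the block. One more firm nudge to square it, then back off and look.

Emit:
play_rows(steps=[{"grip": 0,"dx": -1.5,"dy": 0,"dz": 0,"wx": 0,"wy": 0,"wz": 0},{"grip": 0,"dx": -1.5,"dy": 0,"dz": 0,"wx": 0,"wy": 0,"wz": 0},{"grip": 0,"dx": 0,"dy": 0,"dz": 0,"wx": 0,"wy": 0,"wz": 0},{"grip": 0,"dx": 0,"dy": 0,"dz": 0,"wx": 0,"wy": 0,"wz": 0}])

```text
time_s: 5.78
position: [517.4, 118.7, 91.0]
tool_rot: [3.137, -0.012, 0.313]
force: [15.3, -1.5, -0.8]
width: -0.0
```

Emit:
play_rows(steps=[{"grip": 0,"dx": 4,"dy": 0,"dz": 0,"wx": 0,"wy": 0,"wz": 0},{"grip": 0,"dx": 8,"dy": 0,"dz": 0,"wx": 0,"wy": 0,"wz": 0},{"grip": 0,"dx": 25,"dy": 0,"dz": 0,"wx": 0,"wy": 0,"wz": 0},{"grip": 0,"dx": 38,"dy": 0,"dz": -10,"wx": 0,"wy": 0,"wz": 0},{"grip": 0,"dx": 20,"dy": 25,"dz": -10,"wx": 0,"wy": 0,"wz": 0},{"grip": 0,"dx": 0,"dy": 20,"dz": 0,"wx": 0,"wy": 0,"wz": 0},{"grip": 0,"dx": 0,"dy": 0,"dz": 0,"wx": 0,"wy": 0,"wz": 0}])

```text
time_s: 6.37
position: [616.4, 100.4, 109.2]
tool_rot: [3.138, 0.002, 0.309]
force: [-0.8, -0.9, 0.5]
width: 0.0
```

```bash
python3 - <<'E'
from bench import bot
import cv2,pickle,numpy as np
c=bot.calibration("wrist");w=bot.grab_frame("wrist");cv2.imwrite("pics/w2.png",w);pickle.dump(c,open("w2.pkl","wb"))
b=bot.grab_frame("top");cv2.imwrite("pics/top2.png",b)
b=cv2.resize(b[165:290,220:400],None,fx=3.2,fy=3.2,interpolation=cv2.INTER_CUBIC)  # 576x400
x=np.vstack([cv2.resize(b,(432,300)),cv2.resize(w,(480,300))[:, :432]])
cv2.imwrite("pics/t2.png",cv2.resize(b,(792,550)));s=bot.state();print(s['position'],s['tool_rot'])
E
```

```text
[613.88604371 104.55674064 108.15098677] [-3.1411038   0.00413716  0.31156746]
```

View pics/t2.png

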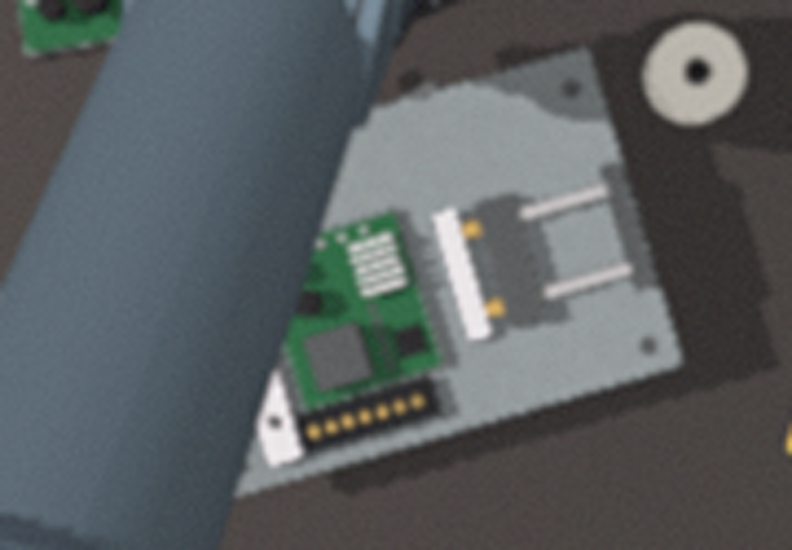

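```bash
python3 - <<'E'
from h import *
from bench import bot
c=bot.calibration("top")
t=0.313;T=np.array([483.7,73.1]);M=np.array([[np.cos(t),-np.sin(t)],[np.sin(t),np.cos(t)]])
z2o=lambda p:(np.array(p)+.5)/4.4-.5+[220,165]
S=lambda uv,z:((back(c,z2o(uv),z)[:,:2]-T)@M).round(1)
print("near edge",S([(440,363),(302,407)],95),"far",S([(390,212)],95),"block",S([(432,378),(300,416)],99),"tr",S([(336,357)],121))
a=cv2.imread("pics/w2.png")[120:400,180:560]
b=cv2.imread("pics/top2.png")[225:275,275:330]
cv2.imwrite("pics/w2c.png",np.hstack([cv2.resize(a,(380,280)),cv2.resize(b,(308,280),interpolation=cv2.INTER_CUBIC)]))
cv2.imwrite("pics/w2c.png",cv2.resize(a,(760,560)))
E
```

```text
near edge [[-51.8  -4.7]
 [-53.5  72.8]] far [[33.4 -1.5]] block [[-58.1   1.6]
 [-57.6  74.7]] tr [[-32.6  46. ]]
```

View pics/w2c.png

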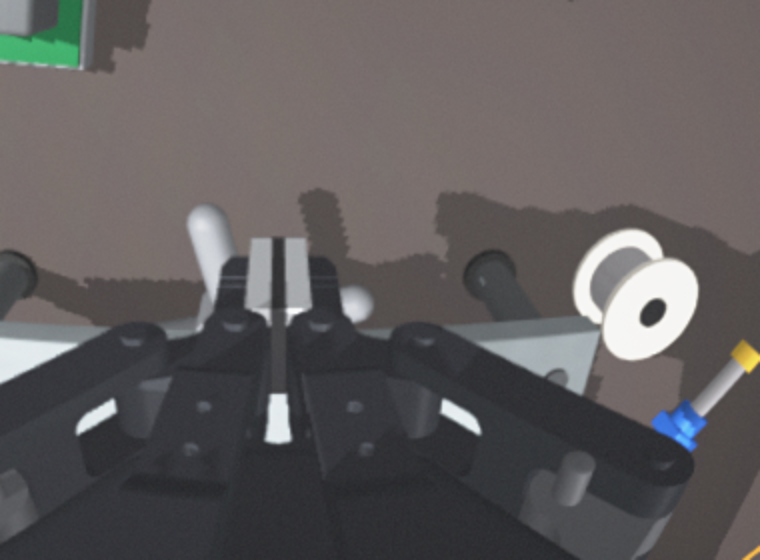

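Top-view numbers say the board moved about 11 mm and a gap of roughly 2 mm may remain, slightly turned. The wrist crop shows the outward knob arm at (205,215) in the crop, left of the fingers. Plan: turn the knob until the jaw squares the board against the fence, push it home to the block again, then do the final tightening. First I'll lower the fingers in front of the edge.

Emit:
play_rows(steps=[{"grip": 0,"dx": -4,"dy": 10,"dz": 0,"wx": 0,"wy": 0,"wz": 0},{"grip": 0,"dx": -4,"dy": 8,"dz": 0,"wx": 0,"wy": 0,"wz": 0},{"grip": 0,"dx": 0,"dy": 0,"dz": 20,"wx": 0,"wy": 0,"wz": 0},{"grip": 0,"dx": 0,"dy": 0,"dz": 25,"wx": 0,"wy": 0,"wz": 0},{"grip": 0,"dx": 0,"dy": 0,"dz": 15,"wx": 0,"wy": 0,"wz": 0},{"grip": 0,"dx": 0,"dy": 0,"dz": 0,"wx": 0,"wy": 0,"wz": 0},{"grip": 0,"dx": 0,"dy": 0,"dz": 0,"wx": 0,"wy": 0,"wz": 0}])

```text
time_s: 7.05
position: [612.5, 86.0, 48.8]
tool_rot: [-3.141, 0.002, 0.314]
force: [1.2, -0.4, 0.8]
width: -0.4
```

```bash
cat > st.py <<'E'
from h import *
from bench import bot
t=0.313;T=np.array([483.7,73.1]);M=np.array([[np.cos(t),-np.sin(t)],[np.sin(t),np.cos(t)]])
s=bot.state();p=(s['position'][:2]-T)@M
print("t",s['time_s'],"rel knob",(p-[82,0]).round(1),"z",s['position'][2].round(1),"F stage",(s['force'][:2]@M).round(1),s['force'][2].round(1),"rot",s['tool_rot'].round(3))
E
python3 st.py
```

```text
t 7.05 rel knob [ 44.5 -27.4] z 48.8 F stage [ 1.  -0.8] 0.8 rot [-3.141e+00  2.000e-03  3.140e-01]
```

Emit:
play_rows(steps=[{"grip": 0,"dx": 3,"dy": -7,"dz": 0,"wx": 0,"wy": 0,"wz": 0},{"grip": 0,"dx": 1,"dy": -6,"dz": 0,"wx": 0,"wy": 0,"wz": 0},{"grip": 0,"dx": 0,"dy": -5,"dz": 0,"wx": 0,"wy": 0,"wz": 0},{"grip": 0,"dx": 0,"dy": -5,"dz": 0,"wx": 0,"wy": 0,"wz": 0},{"grip": 0,"dx": -1,"dy": -4,"dz": 0,"wx": 0,"wy": 0,"wz": 0},{"grip": 0,"dx": -2,"dy": -4,"dz": 0,"wx": 0,"wy": 0,"wz": 0},{"grip": 0,"dx": 0,"dy": 0,"dz": 0,"wx": 0,"wy": 0,"wz": 0}])

```text
time_s: 7.63
position: [605.1, 116.9, 49.8]
tool_rot: [-3.142, -0.001, 0.314]
force: [2.6, -2.3, 2.1]
width: 0.1
```

```bash
python3 st.py
```

```text
t 7.6333 rel knob [47.   4.3] z 49.8 F stage [ 1.7 -3. ] 2.1 rot [-3.142e+00 -1.000e-03  3.140e-01]
```

Emit:
play_rows(steps=[{"grip": 0,"dx": -2,"dy": -4,"dz": 0,"wx": 0,"wy": 0,"wz": 0},{"grip": 0,"dx": -3,"dy": -4,"dz": 0,"wx": 0,"wy": 0,"wz": 0},{"grip": 0,"dx": -3,"dy": -4,"dz": 0,"wx": 0,"wy": 0,"wz": 0},{"grip": 0,"dx": -3,"dy": -3,"dz": 0,"wx": 0,"wy": 0,"wz": 0},{"grip": 0,"dx": -2,"dy": -3,"dz": 0,"wx": 0,"wy": 0,"wz": 0},{"grip": 0,"dx": 0,"dy": 0,"dz": 0,"wx": 0,"wy": 0,"wz": 0}])

```text
time_s: 8.13
position: [586.2, 129.7, 49.3]
tool_rot: [-3.141, 0.0, 0.314]
force: [3.2, -1.5, 0.5]
width: 0.2
```

```bash
python3 st.py
```

```text
t 8.1333 rel knob [33.  22.3] z 49.3 F stage [ 2.6 -2.4] 0.5 rot [-3.141  0.     0.314]
```

Emit:
play_rows(steps=[{"grip": 0,"dx": 12,"dy": 0,"dz": 0,"wx": 0,"wy": 0,"wz": 0},{"grip": 0,"dx": 22,"dy": 5,"dz": 0,"wx": 0,"wy": 0,"wz": 0},{"grip": 0,"dx": 0,"dy": 25,"dz": 0,"wx": 0,"wy": 0,"wz": 0},{"grip": 0,"dx": 0,"dy": 28,"dz": 0,"wx": 0,"wy": 0,"wz": 0},{"grip": 0,"dx": 0,"dy": 20,"dz": 0,"wx": 0,"wy": 0,"wz": 0},{"grip": 0,"dx": -15,"dy": 0,"dz": 0,"wx": 0,"wy": 0,"wz": 0},{"grip": 0,"dx": -18,"dy": 0,"dz": 0,"wx": 0,"wy": 0,"wz": 0},{"grip": 0,"dx": 0,"dy": 0,"dz": 0,"wx": 0,"wy": 0,"wz": 0}])

```text
time_s: 8.8
position: [606.6, 54.6, 47.8]
tool_rot: [-3.138, 0.007, 0.312]
force: [-0.6, 0.3, -0.1]
width: -0.1
```

```bash
python3 st.py
```

```text
t 8.8 rel knob [ 29.3 -55.5] z 47.8 F stage [-0.5  0.4] -0.1 rot [-3.138  0.007  0.312]
```

Emit:
play_rows(steps=[{"grip": 0,"dx": 1,"dy": -6,"dz": 0,"wx": 0,"wy": 0,"wz": 0},{"grip": 0,"dx": 1,"dy": -6,"dz": 0,"wx": 0,"wy": 0,"wz": 0},{"grip": 0,"dx": 1,"dy": -5,"dz": 0,"wx": 0,"wy": 0,"wz": 0},{"grip": 0,"dx": 1,"dy": -5,"dz": 0,"wx": 0,"wy": 0,"wz": 0},{"grip": 0,"dx": 2,"dy": -5,"dz": 0,"wx": 0,"wy": 0,"wz": 0},{"grip": 0,"dx": 3,"dy": -5,"dz": 0,"wx": 0,"wy": 0,"wz": 0},{"grip": 0,"dx": 0,"dy": 0,"dz": 0,"wx": 0,"wy": 0,"wz": 0}])

```text
time_s: 9.38
position: [610.9, 89.7, 49.2]
tool_rot: [3.141, 0.0, 0.315]
force: [-0.6, -2.2, 1.6]
width: -0.3
```

```bash
python3 st.py
```

```text
t 9.3833 rel knob [ 44.1 -23.3] z 49.2 F stage [-1.2 -1.9] 1.6 rot [3.141 0.    0.315]
```

Emit:
play_rows(steps=[{"grip": 0,"dx": 1,"dy": -4,"dz": 0,"wx": 0,"wy": 0,"wz": 0},{"grip": 0,"dx": 0,"dy": -4,"dz": 0,"wx": 0,"wy": 0,"wz": 0},{"grip": 0,"dx": 0,"dy": -4,"dz": 0,"wx": 0,"wy": 0,"wz": 0},{"grip": 0,"dx": 0,"dy": -3,"dz": 0,"wx": 0,"wy": 0,"wz": 0},{"grip": 0,"dx": 0,"dy": 0,"dz": 0,"wx": 0,"wy": 0,"wz": 0}])

```text
time_s: 9.8
position: [607.5, 103.4, 49.5]
tool_rot: [3.141, -0.001, 0.314]
force: [1.1, -3.9, -1.0]
width: 0.2
```

```bash
python3 st.py; python3 - <<'E'
from bench import bot
import cv2,pickle,numpy as np
c=bot.calibration("wrist");w=bot.grab_frame("wrist");cv2.imwrite("pics/w3.png",w);pickle.dump(c,open("w3.pkl","wb"))
b=bot.grab_frame("top");cv2.imwrite("pics/top3.png",b)
b=cv2.resize(b[165:290,250:400],(480,400),interpolation=cv2.INTER_CUBIC)
s=bot.grab_frame("side");cv2.imwrite("pics/side3.png",s);s=cv2.resize(s[140:240,225:365],(320,230),interpolation=cv2.INTER_CUBIC)
w=cv2.resize(w[150:250,250:390],(320,230))
x=np.zeros((460,800,3),np.uint8);x[:400,:480]=b;x[:230,480:]=s;x[230:,480:]=w
cv2.imwrite("pics/m3.png",x)
E
```

```text
t 9.8 rel knob [45.2 -9.3] z 49.5 F stage [-0.2 -4. ] -1.0 rot [ 3.141e+00 -1.000e-03  3.140e-01]
```

View pics/m3.png

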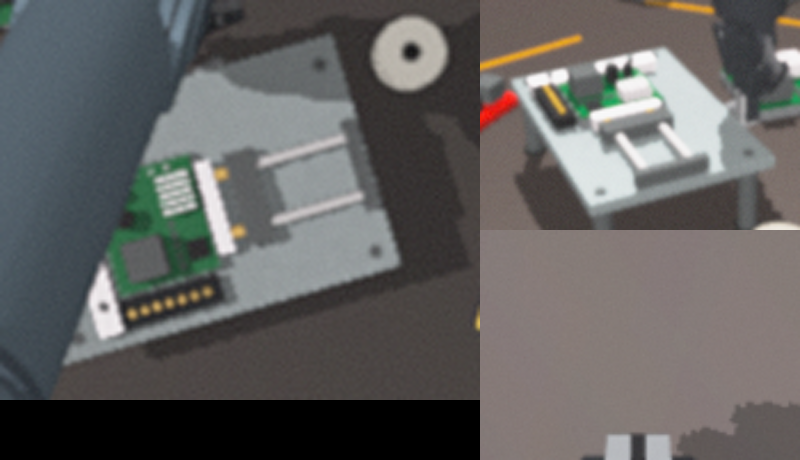

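The jaw bar is now close to the board at about (205,190) in the top crop, and the contact force is 4 N. Advancing in small increments and watching the force.

Emit:
play_rows(steps=[{"grip": 0,"dx": -0.5,"dy": -2,"dz": 0,"wx": 0,"wy": 0,"wz": 0},{"grip": 0,"dx": 0,"dy": 0,"dz": 0,"wx": 0,"wy": 0,"wz": 0}])

```text
time_s: 10.12
position: [606.7, 104.9, 49.6]
tool_rot: [3.141, -0.002, 0.314]
force: [3.6, -3.1, -0.6]
width: 0.0
```

Emit:
play_rows(steps=[{"grip": 0,"dx": -0.5,"dy": -2,"dz": 0,"wx": 0,"wy": 0,"wz": 0},{"grip": 0,"dx": 0,"dy": 0,"dz": 0,"wx": 0,"wy": 0,"wz": 0}])

```text
time_s: 10.28
position: [605.8, 106.7, 49.7]
tool_rot: [3.141, -0.002, 0.314]
force: [4.6, -3.7, 0.4]
width: -0.1
```

Emit:
play_rows(steps=[{"grip": 0,"dx": -0.5,"dy": -2,"dz": 0,"wx": 0,"wy": 0,"wz": 0},{"grip": 0,"dx": 0,"dy": 0,"dz": 0,"wx": 0,"wy": 0,"wz": 0}])

```text
time_s: 10.45
position: [604.8, 108.5, 49.7]
tool_rot: [3.141, -0.002, 0.314]
force: [3.9, -4.0, -0.3]
width: 0.1
```

```bash
python3 st.py
```

```text
t 10.45 rel knob [44.1 -3.6] z 49.7 F stage [ 2.5 -5. ] -0.3 rot [ 3.141e+00 -2.000e-03  3.140e-01]
```

Force is about 5.6 N at roughly 2.09 rad, so the jaw is lightly on the board. Now release, lift over, and push the board against the block again.

Emit:
play_rows(steps=[{"grip": 0,"dx": 5,"dy": 5,"dz": 0,"wx": 0,"wy": 0,"wz": 0},{"grip": 0,"dx": 12,"dy": 5,"dz": 0,"wx": 0,"wy": 0,"wz": 0},{"grip": 0,"dx": 0,"dy": 0,"dz": -30,"wx": 0,"wy": 0,"wz": 0},{"grip": 0,"dx": 0,"dy": -5,"dz": -38,"wx": 0,"wy": 0,"wz": 0},{"grip": 0,"dx": -25,"dy": -20,"dz": 0,"wx": 0,"wy": 0,"wz": 0},{"grip": 0,"dx": -30,"dy": -20,"dz": 0,"wx": 0,"wy": 0,"wz": 0},{"grip": 0,"dx": -23,"dy": -10,"dz": 0,"wx": 0,"wy": 0,"wz": 0},{"grip": 0,"dx": 0,"dy": 0,"dz": 0,"wx": 0,"wy": 0,"wz": 0}])

```text
time_s: 11.12
position: [525.4, 134.7, 116.3]
tool_rot: [-3.137, 0.007, 0.317]
force: [-0.6, -0.4, -0.3]
width: -0.5
```

```bash
python3 st.py
```

```text
t 11.1167 rel knob [-23.3  45.7] z 116.3 F stage [-0.7 -0.2] -0.3 rot [-3.137  0.007  0.317]
```

Emit:
play_rows(steps=[{"grip": 0,"dx": 4,"dy": 7,"dz": 0,"wx": 0,"wy": 0,"wz": 0},{"grip": 0,"dx": 0,"dy": 0,"dz": 15,"wx": 0,"wy": 0,"wz": 0},{"grip": 0,"dx": 0,"dy": 0,"dz": 12,"wx": 0,"wy": 0,"wz": 0},{"grip": 0,"dx": -4,"dy": 0,"dz": 0,"wx": 0,"wy": 0,"wz": 0},{"grip": 0,"dx": -4,"dy": 0,"dz": 0,"wx": 0,"wy": 0,"wz": 0},{"grip": 0,"dx": -4,"dy": 0,"dz": 0,"wx": 0,"wy": 0,"wz": 0},{"grip": 0,"dx": 0,"dy": 0,"dz": 0,"wx": 0,"wy": 0,"wz": 0}])

```text
time_s: 11.7
position: [525.7, 122.6, 90.5]
tool_rot: [-3.141, 0.001, 0.313]
force: [-0.6, -0.4, -0.1]
width: -0.0
```

```bash
python3 st.py
```

```text
t 11.7 rel knob [-26.8  34.2] z 90.5 F stage [-0.7 -0.2] -0.1 rot [-3.141e+00  1.000e-03  3.130e-01]
```

Emit:
play_rows(steps=[{"grip": 0,"dx": -3,"dy": -2,"dz": 1,"wx": 0,"wy": 0,"wz": 0},{"grip": 0,"dx": -3,"dy": -2,"dz": 0,"wx": 0,"wy": 0,"wz": 0},{"grip": 0,"dx": -2,"dy": 0,"dz": 0,"wx": 0,"wy": 0,"wz": 0},{"grip": 0,"dx": 0,"dy": 0,"dz": 0,"wx": 0,"wy": 0,"wz": 0}])

```text
time_s: 12.03
position: [517.1, 124.9, 89.5]
tool_rot: [-3.141, -0.0, 0.314]
force: [-0.5, -0.6, -0.2]
width: -0.0
```

Emit:
play_rows(steps=[{"grip": 0,"dx": -2,"dy": 0,"dz": 0,"wx": 0,"wy": 0,"wz": 0},{"grip": 0,"dx": -2,"dy": 0,"dz": 0,"wx": 0,"wy": 0,"wz": 0},{"grip": 0,"dx": 0,"dy": 0,"dz": 0,"wx": 0,"wy": 0,"wz": 0}])

```text
time_s: 12.28
position: [515.5, 124.2, 89.9]
tool_rot: [3.141, -0.004, 0.314]
force: [4.4, 2.1, -2.2]
width: 0.0
```

Emit:
play_rows(steps=[{"grip": 0,"dx": -2,"dy": 0,"dz": 0,"wx": 0,"wy": 0,"wz": 0},{"grip": 0,"dx": -2,"dy": 0,"dz": 0,"wx": 0,"wy": 0,"wz": 0},{"grip": 0,"dx": 0,"dy": 0,"dz": 0,"wx": 0,"wy": 0,"wz": 0},{"grip": 0,"dx": 0,"dy": 0,"dz": 0,"wx": 0,"wy": 0,"wz": 0}])

```text
time_s: 12.62
position: [515.4, 124.1, 91.1]
tool_rot: [3.141, -0.011, 0.315]
force: [11.0, 4.9, -2.0]
width: 0.1
```

```bash
python3 st.py
```

```text
t 12.6167 rel knob [-36.2  38.8] z 91.1 F stage [12.   1.2] -2.0 rot [ 3.141 -0.011  0.315]
```

Emit:
play_rows(steps=[{"grip": 0,"dx": 8,"dy": 0,"dz": 0,"wx": 0,"wy": 0,"wz": 0},{"grip": 0,"dx": 8,"dy": 0,"dz": -10,"wx": 0,"wy": 0,"wz": 0},{"grip": 0,"dx": 0,"dy": 0,"dz": -35,"wx": 0,"wy": 0,"wz": 0},{"grip": 0,"dx": 0,"dy": 0,"dz": -35,"wx": 0,"wy": 0,"wz": 0},{"grip": 0,"dx": 0,"dy": 15,"dz": -30,"wx": 0,"wy": 0,"wz": 0},{"grip": 0,"dx": -25,"dy": 20,"dz": -20,"wx": 0,"wy": 0,"wz": 0},{"grip": 0,"dx": -25,"dy": 10,"dz": 0,"wx": 0,"wy": 0,"wz": 0},{"grip": 0,"dx": 0,"dy": 0,"dz": 0,"wx": 0,"wy": 0,"wz": 0}])

```text
time_s: 13.28
position: [488.2, 64.2, 219.9]
tool_rot: [-3.141, 0.002, 0.308]
force: [-0.6, -0.3, -1.4]
width: -0.4
```

```bash
python3 st.py; python3 - <<'E'
from bench import bot
import cv2,pickle
bot.grab_frame("side");c=bot.calibration("wrist");w=bot.grab_frame("wrist");cv2.imwrite("pics/w4.png",w);pickle.dump(c,open("w4.pkl","wb"))
cv2.imwrite("pics/w4c.png",cv2.resize(w[110:310,160:440],(784,560),interpolation=cv2.INTER_CUBIC))
E
```

```text
t 13.2833 rel knob [-80.5  -9.9] z 219.9 F stage [-0.7 -0.1] -1.4 rot [-3.141e+00  2.000e-03  3.080e-01]
```

View pics/w4c.png

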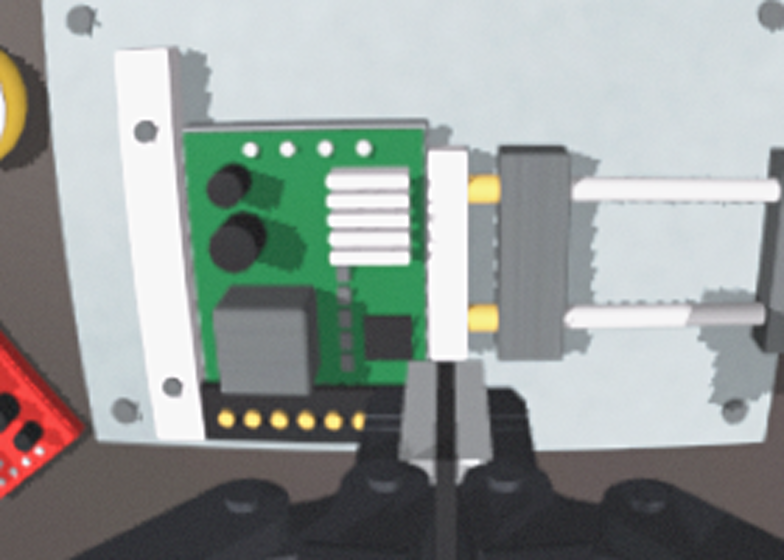

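The crop shows the board touching the fence on the left (x≈190), the jaw on the right (x≈428) and the black block at the bottom (y≈385), with no plate visible between them. Back to the knob for final tightening.

Emit:
play_rows(steps=[{"grip": 0,"dx": 15,"dy": 0,"dz": 0,"wx": 0,"wy": 0,"wz": 0},{"grip": 0,"dx": 30,"dy": 0,"dz": 0,"wx": 0,"wy": 0,"wz": 0},{"grip": 0,"dx": 35,"dy": 2,"dz": 0,"wx": 0,"wy": 0,"wz": 0},{"grip": 0,"dx": 30,"dy": 2,"dz": 0,"wx": 0,"wy": 0,"wz": 0},{"grip": 0,"dx": 20,"dy": 0,"dz": 10,"wx": 0,"wy": 0,"wz": 0},{"grip": 0,"dx": 0,"dy": 0,"dz": 35,"wx": 0,"wy": 0,"wz": 0},{"grip": 0,"dx": 0,"dy": 0,"dz": 35,"wx": 0,"wy": 0,"wz": 0},{"grip": 0,"dx": 0,"dy": 0,"dz": 20,"wx": 0,"wy": 0,"wz": 0}])

```text
time_s: 14.05
position: [614.6, 106.3, 114.4]
tool_rot: [-3.141, 0.006, 0.316]
force: [0.4, -0.3, -0.3]
width: 0.0
```

```bash
python3 st.py
```

```text
t 14.05 rel knob [52.7 -8.7] z 114.4 F stage [ 0.3 -0.4] -0.3 rot [-3.141  0.006  0.316]
```

Emit:
play_rows(steps=[{"grip": 0,"dx": 0,"dy": 3,"dz": 25,"wx": 0,"wy": 0,"wz": 0},{"grip": 0,"dx": 0,"dy": 0,"dz": 28,"wx": 0,"wy": 0,"wz": 0},{"grip": 0,"dx": 0,"dy": 0,"dz": 10,"wx": 0,"wy": 0,"wz": 0},{"grip": 0,"dx": -3,"dy": 0,"dz": 0,"wx": 0,"wy": 0,"wz": 0},{"grip": 0,"dx": 0,"dy": 0,"dz": 0,"wx": 0,"wy": 0,"wz": 0}])

```text
time_s: 14.47
position: [614.0, 101.4, 56.1]
tool_rot: [-3.141, 0.001, 0.314]
force: [0.1, -0.0, 0.9]
width: 0.1
```

```bash
python3 st.py
```

```text
t 14.4667 rel knob [ 50.6 -13.2] z 56.1 F stage [ 0.  -0.1] 0.9 rot [-3.141e+00  1.000e-03  3.140e-01]
```

Emit:
play_rows(steps=[{"grip": 0,"dx": -3,"dy": 0,"dz": 7,"wx": 0,"wy": 0,"wz": 0},{"grip": 0,"dx": -3,"dy": -4,"dz": 0,"wx": 0,"wy": 0,"wz": 0},{"grip": 0,"dx": 0,"dy": -4,"dz": 0,"wx": 0,"wy": 0,"wz": 0},{"grip": 0,"dx": -1,"dy": -3,"dz": 0,"wx": 0,"wy": 0,"wz": 0},{"grip": 0,"dx": 0,"dy": 0,"dz": 0,"wx": 0,"wy": 0,"wz": 0}])

```text
time_s: 14.88
position: [604.9, 109.6, 50.0]
tool_rot: [3.14, -0.002, 0.314]
force: [1.2, -3.0, -0.4]
width: 0.3
```

Emit:
play_rows(steps=[{"grip": 0,"dx": -1.5,"dy": -2.5,"dz": 0,"wx": 0,"wy": 0,"wz": 0},{"grip": 0,"dx": 0,"dy": 0,"dz": 0,"wx": 0,"wy": 0,"wz": 0}])

```text
time_s: 15.05
position: [603.4, 111.2, 50.0]
tool_rot: [3.14, -0.003, 0.314]
force: [4.6, -2.4, -0.1]
width: -0.1
```

```bash
python3 st.py
```

```text
t 15.05 rel knob [43.6 -0.6] z 50.0 F stage [ 3.6 -3.7] -0.1 rot [ 3.14e+00 -3.00e-03  3.14e-01]
```

Emit:
play_rows(steps=[{"grip": 0,"dx": -1.5,"dy": -3,"dz": 0,"wx": 0,"wy": 0,"wz": 0},{"grip": 0,"dx": 0,"dy": 0,"dz": 0,"wx": 0,"wy": 0,"wz": 0}])

```text
time_s: 15.22
position: [601.1, 113.8, 50.0]
tool_rot: [3.14, -0.003, 0.314]
force: [4.9, -3.2, -0.8]
width: -0.5
```

Emit:
play_rows(steps=[{"grip": 0,"dx": -2,"dy": -3,"dz": 0,"wx": 0,"wy": 0,"wz": 0},{"grip": 0,"dx": 0,"dy": 0,"dz": 0,"wx": 0,"wy": 0,"wz": 0},{"grip": 0,"dx": 0,"dy": 0,"dz": 0,"wx": 0,"wy": 0,"wz": 0}])

```text
time_s: 15.47
position: [598.7, 116.0, 50.0]
tool_rot: [3.14, -0.003, 0.314]
force: [4.4, -2.6, -1.3]
width: -0.0
```

```bash
python3 st.py
```

```text
t 15.4667 rel knob [40.6  5.4] z 50.0 F stage [ 3.4 -3.8] -1.3 rot [ 3.14e+00 -3.00e-03  3.14e-01]
```

Emit:
play_rows(steps=[{"grip": 0,"dx": -2,"dy": -2.5,"dz": 0,"wx": 0,"wy": 0,"wz": 0},{"grip": 0,"dx": 0,"dy": 0,"dz": 0,"wx": 0,"wy": 0,"wz": 0}])

```text
time_s: 15.63
position: [596.3, 117.9, 50.1]
tool_rot: [3.14, -0.004, 0.314]
force: [6.3, -2.7, -0.9]
width: -0.1
```

Emit:
play_rows(steps=[{"grip": 0,"dx": -2,"dy": -2.5,"dz": 0,"wx": 0,"wy": 0,"wz": 0},{"grip": 0,"dx": 0,"dy": 0,"dz": 0,"wx": 0,"wy": 0,"wz": 0},{"grip": 0,"dx": 0,"dy": 0,"dz": 0,"wx": 0,"wy": 0,"wz": 0}])

```text
time_s: 15.88
position: [594.2, 119.4, 50.4]
tool_rot: [3.14, -0.005, 0.313]
force: [5.8, -3.1, 0.5]
width: -0.1
```

```bash
python3 st.py
```

```text
t 15.8833 rel knob [37.4 10. ] z 50.4 F stage [ 4.5 -4.7] 0.5 rot [ 3.14  -0.005  0.313]
```

Force is rising: 6.5 N at about 2.51 rad, which means roughly 6 N of jaw push. A little more.

Emit:
play_rows(steps=[{"grip": 0,"dx": -2,"dy": -2,"dz": 0,"wx": 0,"wy": 0,"wz": 0},{"grip": 0,"dx": 0,"dy": 0,"dz": 0,"wx": 0,"wy": 0,"wz": 0}])

```text
time_s: 16.05
position: [592.2, 120.7, 50.6]
tool_rot: [3.139, -0.006, 0.313]
force: [7.6, -2.9, -1.6]
width: 0.0
```

Emit:
play_rows(steps=[{"grip": 0,"dx": -2.5,"dy": -2,"dz": 0,"wx": 0,"wy": 0,"wz": 0},{"grip": 0,"dx": 0,"dy": 0,"dz": 0,"wx": 0,"wy": 0,"wz": 0},{"grip": 0,"dx": 0,"dy": 0,"dz": 0,"wx": 0,"wy": 0,"wz": 0}])

```text
time_s: 16.3
position: [589.7, 121.9, 50.6]
tool_rot: [3.139, -0.007, 0.313]
force: [9.7, -2.3, -1.9]
width: 0.0
```

```bash
python3 st.py
```

```text
t 16.3 rel knob [33.9 13.8] z 50.6 F stage [ 8.5 -5.2] -1.9 rot [ 3.139 -0.007  0.313]
```

About 10 N at r≈36 mm (roughly 8.5 N at 42 mm), so about 15 N of jaw push, which is enough. Releasing and inspecting.

Emit:
play_rows(steps=[{"grip": 0,"dx": 8,"dy": 4,"dz": 0,"wx": 0,"wy": 0,"wz": 0},{"grip": 0,"dx": 20,"dy": 10,"dz": 0,"wx": 0,"wy": 0,"wz": 0},{"grip": 0,"dx": 0,"dy": 0,"dz": -30,"wx": 0,"wy": 0,"wz": 0},{"grip": 0,"dx": 0,"dy": 0,"dz": -38,"wx": 0,"wy": 0,"wz": 0},{"grip": 0,"dx": 0,"dy": 0,"dz": -38,"wx": 0,"wy": 0,"wz": 0},{"grip": 0,"dx": -20,"dy": 0,"dz": -38,"wx": 0,"wy": 0,"wz": 0},{"grip": 0,"dx": -35,"dy": 2,"dz": -30,"wx": 0,"wy": 0,"wz": 0},{"grip": 0,"dx": -35,"dy": 2,"dz": 0,"wx": 0,"wy": 0,"wz": 0}])

```text
time_s: 16.97
position: [539.1, 87.7, 224.1]
tool_rot: [-3.141, -0.008, 0.315]
force: [1.1, 0.4, 1.2]
width: 0.0
```

Emit:
play_rows(steps=[{"grip": 0,"dx": -20,"dy": 2,"dz": 0,"wx": 0,"wy": 0,"wz": 0},{"grip": 0,"dx": 0,"dy": 0,"dz": 0,"wx": 0,"wy": 0,"wz": 0},{"grip": 0,"dx": 0,"dy": 0,"dz": 0,"wx": 0,"wy": 0,"wz": 0},{"grip": 0,"dx": 0,"dy": 0,"dz": 0,"wx": 0,"wy": 0,"wz": 0}])

```text
time_s: 17.3
position: [518.5, 80.2, 219.4]
tool_rot: [-3.141, -0.0, 0.315]
force: [0.2, -0.4, -0.1]
width: 0.3
```

```bash
python3 st.py; python3 - <<'E'
from bench import bot
import cv2,pickle
c=bot.calibration("wrist");w=bot.grab_frame("wrist");cv2.imwrite("pics/w5.png",w);pickle.dump(c,open("w5.pkl","wb"))
cv2.imwrite("pics/w5c.png",cv2.resize(w[110:310,160:440],(784,560),interpolation=cv2.INTER_CUBIC))
E
```

```text
t 17.3 rel knob [-46.7  -3.9] z 219.4 F stage [ 0.1 -0.4] -0.1 rot [-3.141 -0.     0.315]
```

View pics/w5c.png

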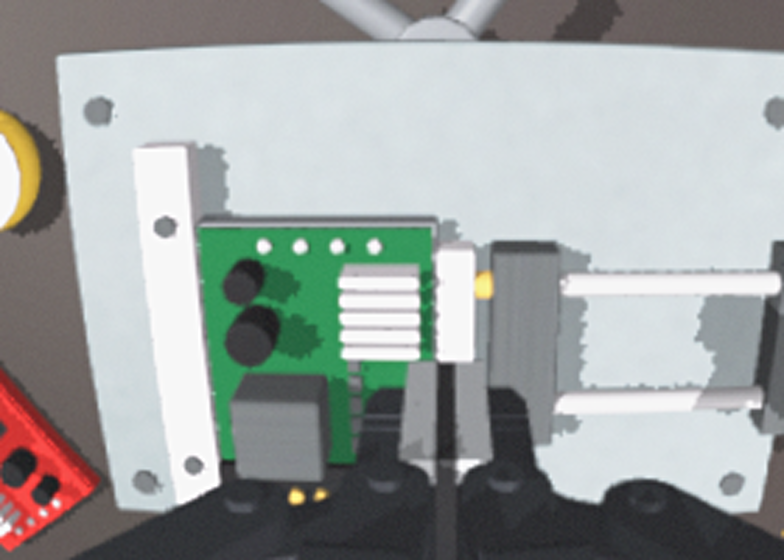

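The spring gap beside the jaw closed from about 30 to 17 px, so roughly 4 mm is pressed back, or about 13 N. The board lies along the fence and jaw. One more view to check the block side, which was hidden here.

Emit:
play_rows(steps=[{"grip": 0,"dx": -15,"dy": 10,"dz": 0,"wx": 0,"wy": 0,"wz": 0},{"grip": 0,"dx": -25,"dy": 20,"dz": 0,"wx": 0,"wy": 0,"wz": 0},{"grip": 0,"dx": -15,"dy": 10,"dz": 0,"wx": 0,"wy": 0,"wz": 0},{"grip": 0,"dx": 0,"dy": 0,"dz": 0,"wx": 0,"wy": 0,"wz": 0},{"grip": 0,"dx": 0,"dy": 0,"dz": 0,"wx": 0,"wy": 0,"wz": 0}])

```text
time_s: 17.77
position: [478.5, 24.0, 219.3]
tool_rot: [3.142, -0.0, 0.313]
force: [0.2, -0.2, 0.1]
width: 0.4
```

```bash
python3 st.py; python3 - <<'E'
from bench import bot
import cv2,pickle
c=bot.calibration("wrist");w=bot.grab_frame("wrist");cv2.imwrite("pics/w6.png",w);pickle.dump(c,open("w6.pkl","wb"))
cv2.imwrite("pics/w6c.png",cv2.resize(w[110:290,140:340],None,fx=3.3,fy=3.3,interpolation=cv2.INTER_CUBIC))
E
```

```text
t 17.7667 rel knob [-102.   -45.1] z 219.3 F stage [ 0.1 -0.3] 0.1 rot [ 3.142 -0.     0.313]
```

View pics/w6c.png

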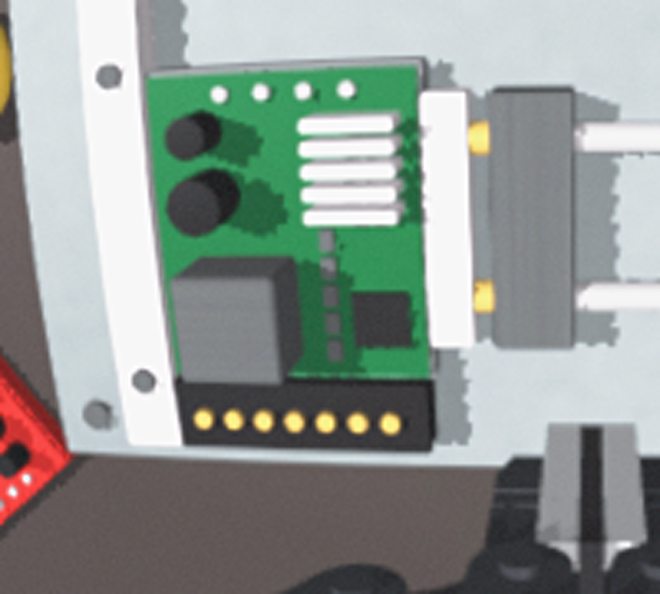

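```bash
python3 - <<'E'
from h import *
import pickle
c=pickle.load(open("w6.pkl","rb"));t=0.313;T=np.array([483.7,73.1]);M=np.array([[np.cos(t),-np.sin(t)],[np.sin(t),np.cos(t)]])
S=lambda uv,z:((back(c,(np.array(uv)+.5)/3.3-.5+[140,110],z,True)[:,:2]-T)@M).round(1)
print("green far",S([(151,75),(418,66)],95),"near",S([(178,377),(430,379)],95))
print("block top far/near edge",S([(181,380),(433,381)],99),S([(184,447),(432,451)],99))
print("fence face",S([(139,5),(178,378)],99),"jaw",S([(419,92),(431,346)],99),"trafo top",S([(175,274),(272,273),(279,382),(186,380)],121))
E
```

```text
green far [[34.1 76.1]
 [33.4 -0.1]] near [[-55.2  77.5]
 [-54.4   0.2]]
block top far/near edge [[-54.4  74.8]
 [-53.3  -1.3]] [[-76.4  77.3]
 [-75.2   0.3]]
fence face [[ 53.8  76.8]
 [-53.8  75.7]] jaw [[ 26.9  -0.9]
 [-42.9  -1.3]] trafo top [[-15.6  62.5]
 [-15.4  35.3]
 [-45.2  36.4]
 [-45.2  63.2]]
```

The block's far edge is at x≈-53.9. The carrier's near edge works out at ≈-54.3 and the transformer at (23.6, -26.6) from the corner, where (23, -28) is expected. That is flush within measuring error and square to about 0.5°. The arm is clear, so I'm handing in.

```bash
python3 -c "
from bench import bot
print(bot.close_job())"
```

```text
the job is handed in; nothing more can be done
None
```

I pushed the board against the contact block and turned the knob with two arms until the jaw was lightly closed. I then pushed the board home against the block again, tightened to about 2.65 rad, and handed the job in at about 18 s.

**Last checks before hand-in:**
- **Board position:** it looks flush with the block and the fence to about 1 mm, and square to about 0.5°.
- **Jaw force:** I estimate 13–15 N. This comes from about 10 N on the knob arm and about 4 mm of spring travel seen in the images; I could not read the force directly.
- **Robot:** the gripper was clear of everything, with no force on the tool.
- **Bystanders:** the arm went near none of them and no contact force suggested a touch. I did not re-measure their positions at the end.

**Disagreements:**
- **First push:** afterwards the top camera still suggested a gap of about 2 mm and a slight turn at the block, so I pushed a second time.
- **Camera offset:** the top camera put the block face about 3 mm farther toward the robot than the last wrist view did. I relied on distances measured within a single image.
- **Jaw contact:** contact came at about 2.3–2.4 rad by the force rise, later than the 2.16 rad I expected from the images.

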